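# Close and latch the medicine pot, then lift off the outer lid

### The arm

A 6-joint arm with a two-finger parallel gripper is mounted at the origin on the work surface. World frame = base frame: x ahead of the robot, y to its left, z up, the work surface at z = 0. Lengths are in m, angles in rad, forces in N, time in s.
With the tool pointing down it reaches from about 0.275 to 0.725 m from the base axis. Payload 5.6 kg.
Tool frame: the origin (TCP) lies at the very end of the fingers, on their centre line; the grasp point (between the pads) lies 19 mm behind it; z points along the fingers, y is the line along which they close (so a half turn about z gives the same grasp; the last joint's range is limited). The gripper opens to 85 mm and grips with 20 to 120 N. Pads are 22 mm wide; open, the fingers measure 114 mm over their backs; the gripper's body (76 mm by 85 mm) begins 54 mm behind the grasp point. The pads swing forward as they close: fully open they stand 13 mm farther back than shut.
Start: joints at [-0.985, 0.255, 0.108, 0, -1.424, -0.285], TCP at [0.163, -0.525, 0.231] pointing down, gripper open.
Joint ranges: [-2.95, 2.95], [-1.21, 1.97], [-1.09, 1.5], [-2.87, 1.71], [-2.94, -0.07], [-3.05, 3.05]. Speed limits (rad/s): [2.57, 2.57, 3.14, 3.14, 3.14, 3.14].

### API

Orientations are given as a unit quaternion [w, x, y, z].
In Python, from station import state, cams, order gives the robot as it stands.
- The arm moves only by the shell command python3 -m pendant 'ROWS'. ROWS is a JSON object of lists of equal length, an entry for each row: "dp": the shift along the tool's x, y, z in m, a list of three; "angular": the turn, a rotation vector about the tool's x, y, z in rad, a list of three; "gripper": the opening, from 0 (shut) to 1 (fully open). A call has 1 to 5 rows; each row is the pose to reach, as a shift and turn from the pose commanded when the call began, along the tool's axes at that moment; what a row does not reach only later rows make up. A row lasts 1/12 s, in which the tool goes at most 41.7 mm and 7.16 degrees, less where a joint would pass 70% of its speed; a pose out of reach is approached as far as the arm can. A call with a gripper value outside its range is refused whole. The fingers move at their own pace and stop on an object; the grip force is fixed at half the most. Time passes only in rows, so rows that repeat a pose let the fingers close. It gives the time, the measured TCP pose, the force, the opening and the grip force at its end, in the units of the state.
- state(): the state, without advancing time (a new reading comes with each control period).
- cams.grab_frame(name): name is "side" or "top"; returns a dict with "frame" (420x560x3 uint8, red, green, blue), "depth" (420x560 float32, m along the optical axis (not along the pixel's ray), 0 where there is no reading), "intrinsics" (3x3 intrinsics, pixels), "k1" (the pictures are not rectified: a ray, as slopes to the right and down, at radius r is drawn at 1 + k1 r^2 times it, then the intrinsics apply), "rvec" (rotation vector, rad) and "tvec" (3), from world to camera coordinates, as OpenCV has them. Camera axes: x right, y down, z forward; pixel columns grow to the right and rows downward; lengths in m; the calibration is good to about 2 mm. A picture is of the moment at which its call begins.
- order.sign_off(): hands the job in; it is judged then, once.
The state is a dict: "time": time; "joint_positions": joint angles; "joint_vel": joint speeds; "joint_torque": joint torques, N m; "ee_pos": TCP position; "tool_rot": TCP orientation; "wrist_force": force on the tool from outside, world axes, zero at the start; "torque": the same for the moment, N m; "gripper_width": finger opening in m; "grasp_force": force on a finger pad.
Only numpy, scipy, OpenCV 4.12 (cv2) and the standard library are available. Lean on these libraries where they do the work, as an engineer would, in place of code of your own. Each camera call takes 0.05 s, during which the arm holds its last target. There are 200 camera calls.

### The job

Close the green medicine pot: take the two nested lids together by the black stem, lower them onto the pot (do not drop them) with the red tab over the block that carries the brass turnbutton, let go, and then turn the turnbutton fully across the tab so the steel inner lid is secured. Then lift the blue outer lid alone by its collar, leaving the secured inner lid undisturbed, because it is wanted as a counting dish: finish while still holding it level in the air, about 10 cm above where it sat and well clear of the stem. Leave the vials, dropper bottle, tweezers and scoop where they are.

Things in the scene. Friction and masses are not known exactly. Their poses are not given: they have to be found in the camera images.
- pot: Green round ceramic pot fixed to the ledge: outer diameter 100, inner 92, rim height 55, open. Origin: centre of its underside, z up. On its own -x side (roughly towards the robot) a green block, 32 wide, 54 high, reaches out to 105 mm from the pot's axis; it carries the turnbutton, and the lid's red tab comes to lie over it.
- tab_seat (a point): Point 67 mm from the pot's axis along the pot's -x, 60 mm above the ledge: where the middle of the outer part of the tab's top face lies when the inner lid is seated.
- turnbutton (a joint): Angle of the brass turnbutton about its vertical pivot, 88 mm from the pot's axis along the pot's -x. 0: bar along the pot's y, clear of the tab; 1.57 (stop): bar points at the pot's axis, over the tab; secured above 1.35. Grows counter-clockwise seen from above; stops at -0.15 and 1.57; stays where left (0.04 N m friction). Starts open, -0.1 to 0.4.
- turnbutton_grip (a point): On the turnbutton's pivot axis, middle of its grip fin, 81.5 mm above the ledge. Bar 56 long, 12 wide, from 62.5 to 68.5 mm above the ledge (2.5 mm over the seated tab). The fin on it is 30 long (along the bar), 10 thick, from 68.5 to 94.5 mm: pinch across its thickness. The point's y axis runs along bar and fin, x across the fin.
- inner_lid: Steel inner lid, loose, 0.16 kg, on the ledge with the outer lid nested on it. Origin: centre of underside, z up. Plug dia 84, 12 high; flange dia 100, 12 to 17 mm up, lies on the pot's rim (origin then 43 mm above the pot's); boss dia 70, to 25 mm, carries the outer lid. Black stem on the axis, 20 (x) by 12 (y), to 80 mm: pinch it across y to carry both lids. Red tab along -x to 74 mm, 22 wide.
- tab (a point): Point on the top face of the red tab, 67 mm from the inner lid's axis along its -x, 17 mm above its underside.
- stem_top (a point): Centre of the top of the black stem, 80 mm above the inner lid's underside.
- outer_lid: Blue outer lid, loose, 0.09 kg, nested over the inner lid. Origin: centre of its skirt's lower edge, z up; nested, it lies 18 mm above the inner lid's origin. Diameter 88, top face at 12 mm; round collar, outer dia 40, bore 31, from 12 to 36 mm: pinch it from outside. The stem passes the bore with about 4 mm play and stands 26 mm above the collar (62 mm above this origin).
- vial_a: Amber vial with white cap, diameter 30, height 65, standing; origin at the centre of its underside. Leave alone.
- vial_b: Second amber vial, same size and origin. Leave alone.
- dropper: Clear eyedropper bottle, black cap, diameter 28, height 75, standing; origin at the centre of its underside. Leave alone.
- tweezers: Steel tweezers lying flat, about 120 long along their x, 12 wide, 6 high; origin near the middle, on the ledge. Leave alone.
- scoop: Yellow measuring scoop, cup diameter 38, height 22, handle along -x to 87 mm; origin under the cup. Leave alone.
Things that resemble listed ones, but are neither listed nor needed, are in the scene too. Leave any pink look-alike of the outer_lid alone.

How it is judged:
On the way, in this order (a step that is already met when the one before it is completed fails the run):
1. both nested lids seated on the pot with the tab on the block, and let go, turnbutton still open (z of inner_lid in the frame of pot between 0.04 and 0.0455 m and horizontal distance between inner_lid and pot below 0.007 m and horizontal distance between tab and tab_seat below 0.01 m and angle between inner_lid's own z axis and vertical below 0.06 rad and z of outer_lid in the frame of inner_lid between 0.014 and 0.022 m and horizontal distance between outer_lid and inner_lid below 0.007 m and contact force between the fingers and inner_lid below 0.2 N and contact force between the fingers and outer_lid below 0.2 N and value of joint turnbutton below 0.9 rad), for 0.2 s.
2. turnbutton turned across the tab, both lids still in place (z of inner_lid in the frame of pot between 0.04 and 0.0455 m and horizontal distance between inner_lid and pot below 0.007 m and horizontal distance between tab and tab_seat below 0.01 m and angle between inner_lid's own z axis and vertical below 0.06 rad and z of outer_lid in the frame of inner_lid between 0.014 and 0.022 m and horizontal distance between outer_lid and inner_lid below 0.007 m and value of joint turnbutton above 1.35 rad), for 0.2 s.
3. outer lid lifted alone clear of the stem, inner lid seated and secured (z of inner_lid in the frame of pot between 0.04 and 0.0455 m and horizontal distance between inner_lid and pot below 0.007 m and horizontal distance between tab and tab_seat below 0.01 m and angle between inner_lid's own z axis and vertical below 0.06 rad and value of joint turnbutton above 1.35 rad and z of outer_lid in the frame of pot above 0.127 m and contact force between the fingers and outer_lid above 1 N), for 0.2 s.
At the end, for the whole second after the job is handed in: Outer lid gripped, still, level within 0.25 rad, 66 mm or more above where it sat, touching neither inner lid nor pot; inner lid seated on the pot (height 3 mm, centre 7 mm, tab 10 mm, tilt 0.06 rad), not touched by the fingers; turnbutton beyond 1.35 rad (all of step 3 and angle between outer_lid's own z axis and vertical below 0.25 rad and linear speed of outer_lid below 0.03 m/s and contact force between the fingers and inner_lid below 0.2 N and contact force between outer_lid and inner_lid below 0.05 N and contact force between outer_lid and pot below 0.05 N); the arm keeps its last pose, push and grip.
It fails at once if the lids are dropped onto the pot (inner lid faster than 0.5 m/s over the pot) (horizontal distance between inner_lid and pot below 0.04 m and linear speed of inner_lid above 0.5 m/s).
It fails at once if turnbutton turned across without the inner lid seated, or the secured inner lid disturbed (value of joint turnbutton above 1.35 rad and not (z of inner_lid in the frame of pot between 0.04 and 0.0455 m and horizontal distance between inner_lid and pot below 0.007 m and horizontal distance between tab and tab_seat below 0.01 m and angle between inner_lid's own z axis and vertical below 0.06 rad)).
It fails at once if a bystander was displaced by more than 30 mm (distance of any of vial_a, vial_b, dropper, tweezers, scoop from where it was at the start of the episode above 0.03 m).
It also fails if it takes over 64 s, if anything falls off the work surface, if the arm or the gripper's body presses on something with over 40 N, if the wrist force passes 120 N, or if a joint passes its speed limit or range.

## Working session

There is one attempt and no reset: what is moved stays moved. The work goes in short steps, Python scripts to look and compute and a shell command to move; the robot and the scene stay as the last step left them, time stands still between calls to the robot, and variables do not carry over. Pictures are saved under pics/ and viewed, at most 10 in all, crops included, and the job is handed in when it is done.

```bash
ls; mkdir -p pics; cat > h.py <<'E'
import numpy as np, cv2
from station import state, cams, order
from scipy.spatial.transform import Rotation as R
def grab(n):
    g=cams.grab_frame(n); g['R']=cv2.Rodrigues(np.array(g['rvec'],float))[0]; g['t']=np.array(g['tvec'],float).ravel(); g['K']=np.array(g['intrinsics'],float); return g
def rays(g,px):
    d=np.array([g['k1'],0,0,0],float)
    return cv2.undistortPoints(np.array(px,float).reshape(-1,1,2),g['K'],d).reshape(-1,2)
def plane(g,px,z):
    r=rays(g,px); r=np.c_[r,np.ones(len(r))]@g['R']; c=-g['R'].T@g['t']
    return c+r*((z-c[2])/r[:,2])[:,None]
def depthpts(g,px):
    px=np.array(px).reshape(-1,2); r=rays(g,px); z=g['depth'][px[:,1].astype(int),px[:,0].astype(int)]
    return (np.c_[r,np.ones(len(r))]*z[:,None]-g['t'])@g['R']
def save(g,n): cv2.imwrite('pics/'+n,cv2.cvtColor(g['frame'],cv2.COLOR_RGB2BGR))
E
python3 - <<'E'
from h import *
for n in('top','side'):
    g=grab(n); save(g,n+'0.png'); np.savez(n+'0.npz',**g); print(n,-g['R'].T@g['t'],g['R'][2],g['k1'],g['K'][0,0])
s=state();print({k:np.round(v,3).tolist() for k,v in s.items()})
E
```

```text
pics
top [0.48197709 0.01892651 1.17032682] [ 0.05814725  0.00314335 -0.99830307] -0.03311517214708211 408.2216428999401
side [ 0.37191983 -0.86158164  0.676023  ] [ 0.20078728  0.80534541 -0.5577663 ] -0.0636675734698262 471.1678525015478
{'time': 0.1, 'joint_positions': [-0.985, 0.256, 0.107, -0.0, -1.424, -0.285], 'joint_vel': [0.0, -0.002, 0.002, 0.001, 0.002, -0.0], 'joint_torque': [-0.002, -38.76, 23.847, 5.378, -0.004, -0.0], 'ee_pos': [0.163, -0.525, 0.23], 'tool_rot': [-0.0, -0.15, 0.989, 0.001], 'wrist_force': [0.386, -0.389, 0.17], 'torque': [-0.029, -0.002, -0.002], 'grasp_force': 0.0, 'gripper_width': 0.085}
```

View pics/top0.png

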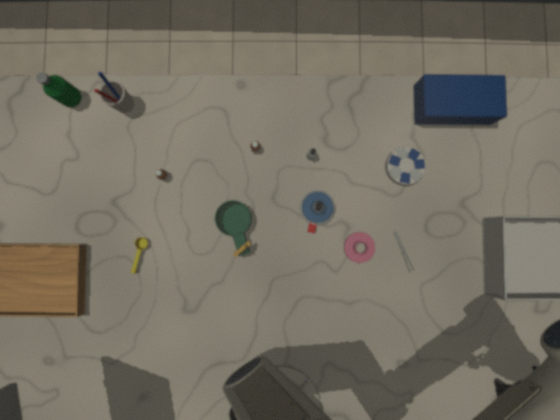

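View pics/side0.png

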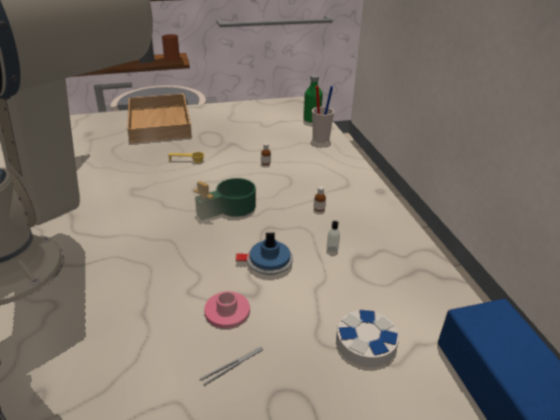

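The top view shows the green pot at (234,218), with its block and brass turnbutton near (242,248). The nested blue lids are at (318,207) with the red tab at (312,229). A pink look-alike is at (360,248) and a blue/white dish at (406,166). The blue lid with the black stem and red tab is the one that fits the description.

```bash
cat > meas.py <<'E'
from h import *
def ctr(m,box):
    x0,y0,x1,y1=box; k=np.zeros(m.shape,np.uint8); k[y0:y1,x0:x1]=m[y0:y1,x0:x1]
    n,l,s,c=cv2.connectedComponentsWithStats(k); i=1+np.argmax(s[1:,4]); return l==i,c[i],s[i,4]
def hsv(g): return cv2.cvtColor(g['frame'],cv2.COLOR_RGB2HSV).astype(int)
E
python3 - <<'E'
from meas import *
g=dict(np.load('top0.npz')); H=hsv(g); h,s,v=H[...,0],H[...,1],H[...,2]
for n,m,box,z in [('blue',(h>95)&(h<120)&(s>90),(290,180,350,240),.03),('red',((h<8)|(h>172))&(s>120),(300,215,325,240),.017),('green',(h>60)&(h<95)&(s>70),(205,190,265,265),.055),('brass',(h>12)&(h<30)&(s>110),(220,230,265,265),.08),
  ('stem',(v<60),(305,195,330,220),.08)]:
    k,c,a=ctr(m,box); ys,xs=np.nonzero(k); print(n,a,c,plane(g,c,z).round(4), cv2.minAreaRect(np.c_[xs,ys].astype(np.float32)))
    P=depthpts(g,np.c_[xs,ys]); print('   depth z pct',np.percentile(P[:,2],[5,50,95]).round(4))
a=cv2.resize(g['frame'][180:270,200:340],None,fx=5.7,fy=5.7,interpolation=cv2.INTER_CUBIC)
cv2.imwrite('pics/crop0.png',cv2.cvtColor(np.clip(a*1.3,0,255).astype(np.uint8),cv2.COLOR_RGB2BGR))
E
```

```text
blue 4 [309.   214.25] [[ 0.5347 -0.0795  0.03  ]] ((309.2500305175781, 214.25003051757812), (0.7071067094802856, 2.8284268379211426), 45.0)
   depth z pct [0.0287 0.0289 0.0307]
red 52 [311.63461538 227.94230769] [[ 0.4966 -0.0881  0.017 ]] ((311.61767578125, 228.02943420410156), (6.5484619140625, 7.518604278564453), 14.03624439239502)
   depth z pct [0.0142 0.0172 0.0204]
green 618 [236.197411   221.62944984] [[0.5124 0.1216 0.055 ]] ((238.6800079345703, 222.74002075195312), (35.599998474121094, 28.60000228881836), 53.13010025024414)
   depth z pct [0.0013 0.0054 0.055 ]
brass 75 [241.45333333 248.61333333] [[0.44   0.1046 0.08  ]] ((241.25408935546875, 248.7049102783203), (4.225216865539551, 19.20553207397461), 50.194427490234375)
   depth z pct [0.0652 0.0922 0.0973]
stem 40 [318.6 205.7] [[ 0.5554 -0.1009  0.08  ]] ((318.5999755859375, 205.70001220703125), (5.375871658325195, 7.905693531036377), 18.43494987487793)
   depth z pct [0.0551 0.0783 0.0818]
```

View pics/crop0.png

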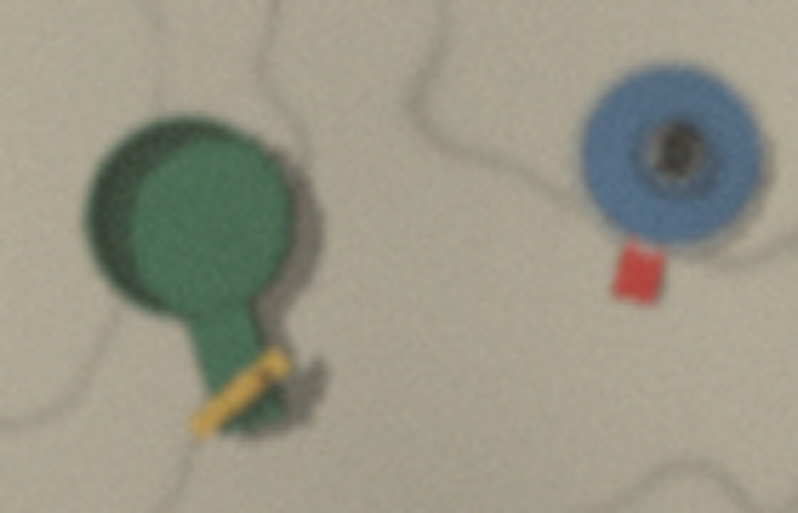

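The crop confirms the target: the blue lid with collar, black stem at crop (677,147) and red tab at (638,273). The pot is at (190,217), with a brass bar across its block at (240,393). Next I'll fit circles and axes.

```bash
cat >> meas.py <<'E'
from scipy.optimize import least_squares
def circ(P,r=None):
    f=lambda q: np.hypot(P[:,0]-q[0],P[:,1]-q[1])-(q[2] if r is None else r)
    q=least_squares(f,[*P.mean(0)[:2],.045],loss='soft_l1',f_scale=.002).x; return q, np.abs(f(q)).mean()
def cont(k):
    c=max(cv2.findContours(k.astype(np.uint8),cv2.RETR_EXTERNAL,cv2.CHAIN_APPROX_NONE)[0],key=cv2.contourArea).reshape(-1,2)
    return c
E
python3 - <<'E'
from meas import *
for nm,boxes in (('top',dict(blue=(290,180,350,240),red=(300,215,325,240),green=(205,190,265,265),brass=(220,230,265,265),stem=(312,198,326,214))),('side',dict(blue=(240,235,300,280),red=(230,250,252,265),green=(190,175,260,220),brass=(190,178,215,200),stem=(262,230,278,247)))):
    g=dict(np.load(nm+'0.npz')); g['frame']=cv2.GaussianBlur(g['frame'],(3,3),0); H=hsv(g); h,s,v=H[...,0],H[...,1],H[...,2]
    print(nm)
    m={'blue':(h>95)&(h<125)&(s>60),'red':((h<8)|(h>172))&(s>110),'green':(h>60)&(h<95)&(s>60),'brass':(h>12)&(h<30)&(s>90),'stem':v<70}
    for n in m:
        k,c,a=ctr(m[n],boxes[n]); ys,xs=np.nonzero(k); px=np.c_[xs,ys]
        P=depthpts(g,px); print(n,a,c.round(1))
        z={'blue':.03,'red':.017,'green':.055,'brass':.0945,'stem':.08}[n]
        if n in('blue','green'):
            W=plane(g,cont(k),z)
            if n=='green':
                top=P[(P[:,2]>.045)&(P[:,2]<.062)]; print('  rim pts',len(top)); 
                if nm=='top':
                    keep=W[W[:,0]>.50]; print('  circ',circ(keep),circ(keep,.05))
                    b=top[top[:,0]<.465]; print('  block',len(b),b.mean(0))
            else: print('  circ',circ(W))
            continue
        T=P[np.abs(P[:,2]-z)<(.006 if n!='brass' else .008)]; print('  centroid plane',plane(g,c,z).round(4),'depth mean',T.mean(0).round(4) if len(T) else 0,len(T))
        if n=='brass':
            for lo,hi in((.06,.075),(.085,.1)):
                Q=P[(P[:,2]>lo)&(P[:,2]<hi)]
                if len(Q)>5:
                    vx=np.linalg.svd(Q[:,:2]-Q[:,:2].mean(0))[2][0]; print('  ',lo,len(Q),Q.mean(0),np.degrees(np.arctan2(vx[1],vx[0])))
E
```

```text
top
blue 534 [317. 207.]
  circ (array([ 0.55544351, -0.10254459,  0.03931113]), np.float64(0.0006556674109651652))
red 54 [311.6 228. ]
  centroid plane [[ 0.4965 -0.0881  0.017 ]] depth mean [ 0.4965 -0.0881  0.0171] 54
green 756 [236.2 221.6]
  rim pts 117
  circ (array([0.52218571, 0.12214948, 0.03674728]), np.float64(0.0013248345945793894)) (array([0.50591575, 0.11951422, 0.045     ]), np.float64(0.007105982960520724))
  block 40 [0.45744666 0.11334584 0.05415556]
brass 92 [242.  248.2]
  centroid plane [[0.4417 0.1021 0.0945]] depth mean [0.4388 0.1054 0.0944] 46
   0.06 39 [0.4428978  0.10052797 0.06849951] 129.979586862001
   0.085 45 [0.43855096 0.10557182 0.09429862] 128.47138010869247
stem 64 [318.9 205.9]
  centroid plane [[ 0.555  -0.1016  0.08  ]] depth mean [ 0.5552 -0.1025  0.0792] 36
side
blue 863 [269.6 255. ]
  circ (array([ 0.55399482, -0.11025497,  0.04316602]), np.float64(0.002325322818067443))
red 78 [241.4 256.9]
  centroid plane [[ 0.4964 -0.09    0.017 ]] depth mean [ 0.4967 -0.0882  0.0155] 78
green 1048 [237. 196.]
  rim pts 233
brass 150 [203.4 189.7]
  centroid plane [[0.439  0.0749 0.0945]] depth mean [0.4397 0.102  0.0918] 44
   0.06 64 [0.44158145 0.09930379 0.06857126] -47.55317025061261
   0.085 50 [0.43963522 0.10189673 0.09105718] -52.71507640038543
stem 135 [269.8 240.4]
  centroid plane [[ 0.5503 -0.1252  0.08  ]] depth mean [ 0.5549 -0.1049  0.0774] 36
```

```bash
python3 - <<'E'
from meas import *
A=[]
for nm,(x0,y0,x1,y1) in (('top',(205,190,270,265)),('side',(190,172,262,222))):
    g=dict(np.load(nm+'0.npz')); yy,xx=np.mgrid[y0:y1,x0:x1]; P=depthpts(g,np.c_[xx.ravel(),yy.ravel()])
    T=P[(abs(P[:,2]-.055)<.004)]; 
    c=np.array([.521,.122])
    for i in range(5):
        r=np.hypot(*(T[:,:2]-c).T); k=T[(r>.042)&(r<.054)]; 
        # exclude block sector
        d=k[:,:2]-c; k=k[~((d[:,0]<-.03))]
        q,e=circ(k,.048); c=q[:2]
    print(nm,len(T),len(k),q[:2],e,circ(k)[0])
    r=np.hypot(*(T[:,:2]-c).T); b=T[r>.056]; print('block n',len(b),b.mean(0))
    v=c-b.mean(0)[:2]; print('yaw',np.degrees(np.arctan2(v[1],v[0])))
    F=P[P[:,2]>.064]; F=F[F[:,2]<.1]; v=c-F.mean(0)[:2]; print('brass',F.mean(0),np.hypot(*v),np.degrees(np.arctan2(v[1],v[0])), len(F))
E
```

```text
top 324 111 [0.52192878 0.13258026] 0.001066895820356582 [0.52222834 0.13257221 0.0476386 ]
block n 142 [0.44790075 0.10851098 0.05423578]
yaw 18.011276288704803
brass [0.43921479 0.10452825 0.08110975] 0.08734139938625043 18.73408949562756 93
side 273 112 [0.52226324 0.13205275] 0.001451206779163123 [0.52236657 0.13204253 0.04789375]
block n 103 [0.44429206 0.10405312 0.05300254]
yaw 19.753330565676475
brass [0.43833923 0.10267391 0.07832992] 0.08891769510655835 19.293349916923074 176
```

Estimates from the two views agree with the listed sizes:

| Item | x, y (m) | Heading |
|---|---|---|
| Lids | (0.555, -0.1025) | yaw about -13.6° |
| Pot | (0.522, 0.1323) | yaw about 18.7° |
| Turnbutton pivot | (0.4386, 0.104) | angle about 0.35 rad |

First move: towards the stem.

```bash
cat > go.py <<'E'
import sys
from h import *
# go.py x y z heading_of_tool_y_deg -> shift/turn in tool axes
x,y,z,hd=map(float,sys.argv[1:5]); s=state(); q=s['tool_rot']; r=R.from_quat([q[1],q[2],q[3],q[0]])
a=np.radians(hd); ty=np.array([np.cos(a),np.sin(a),0]); tz=np.array([0,0,-1.]); T=R.from_matrix(np.c_[np.cross(ty,tz),ty,tz])
p=np.array(s['ee_pos']); print('t',round(s['time'],2),'p',p.round(4),'dp',r.inv().apply(np.array([x,y,z])-p).round(4),'ang',(r.inv()*T).as_rotvec().round(4),'w',round(s['gripper_width'],4),'F',np.round(s['wrist_force'],1),'j6',round(s['joint_positions'][5],2),'g',s['grasp_force'])
E
python3 -m pendant '{"dp":[[-0.034,0.02,0.002],[-0.068,0.04,0.004],[-0.102,0.06,0.006],[-0.136,0.08,0.008],[-0.17,0.1,0.01]],"angular":[[0,0,0],[0,0,0],[0,0,0],[0,0,0],[0,0,0]],"gripper":[1,1,1,1,0.5]}'
python3 -m pendant '{"dp":[[-0.034,0.02,0.002],[-0.068,0.04,0.004],[-0.102,0.06,0.006],[-0.136,0.08,0.008],[-0.17,0.1,0.01]],"angular":[[0,0,0],[0,0,0],[0,0,0],[0,0,0],[0,0,0]],"gripper":[0.5,0.5,0.5,0.5,0.5]}'
python3 go.py .555 -.1025 .2 76.4
```

```text
time: 0.52
ee_pos: [0.2963, -0.3777, 0.2209]
tool_rot: [-0.0, -0.15, 0.989, 0.0]
wrist_force: [0.7, -0.5, 0.2]
gripper_width: 0.0754
grasp_force: 0.0
time: 0.93
ee_pos: [0.4292, -0.2317, 0.211]
tool_rot: [-0.0, -0.15, 0.989, 0.0]
wrist_force: [1.0, -0.4, 0.3]
gripper_width: 0.0427
grasp_force: 0.0
t 0.93 p [ 0.4292 -0.2317  0.211 ] dp [-0.1585  0.086   0.011 ] ang [ 3.000e-04 -3.000e-04  5.383e-01] w 0.0427 F [ 1.  -0.4  0.3] j6 -1.1 g 0.0
```

```bash
python3 -m pendant '{"dp":[[-0.032,0.017,0.002],[-0.064,0.034,0.004],[-0.095,0.052,0.007],[-0.127,0.069,0.009],[-0.1585,0.086,0.011]],"angular":[[0,0,0.108],[0,0,0.216],[0,0,0.324],[0,0,0.431],[0,0,0.538]],"gripper":[0.5,0.5,0.5,0.5,0.5]}'
python3 -m pendant '{"dp":[[0,0,0.03],[0,0,0.06],[0,0,0.08],[0,0,0.08]],"angular":[[0,0,0],[0,0,0],[0,0,0],[0,0,0]],"gripper":[0.5,0.5,0.5,0.5]}' >/dev/null
python3 go.py .555 -.1025 .058 76.4
python3 - <<'E'
from h import *
g=grab('side'); a=cv2.resize(g['frame'][150:290,190:350],None,fx=5,fy=4.28,interpolation=cv2.INTER_CUBIC); g['frame']=a; save(g,'s1.png')
E
```

```text
time: 1.35
ee_pos: [0.5551, -0.1028, 0.1998]
tool_rot: [-0.0, 0.121, 0.993, 0.0]
wrist_force: [0.7, -1.4, 0.2]
gripper_width: 0.043
grasp_force: 0.0
t 1.68 p [ 0.5509 -0.1037  0.1149] dp [-0.0042  0.0022  0.0569] ang [-0.0014 -0.0102 -0.0002] w 0.043 F [-1.4 -0.3 -0.6] j6 -1.9 g 0.0
```

View pics/s1.png

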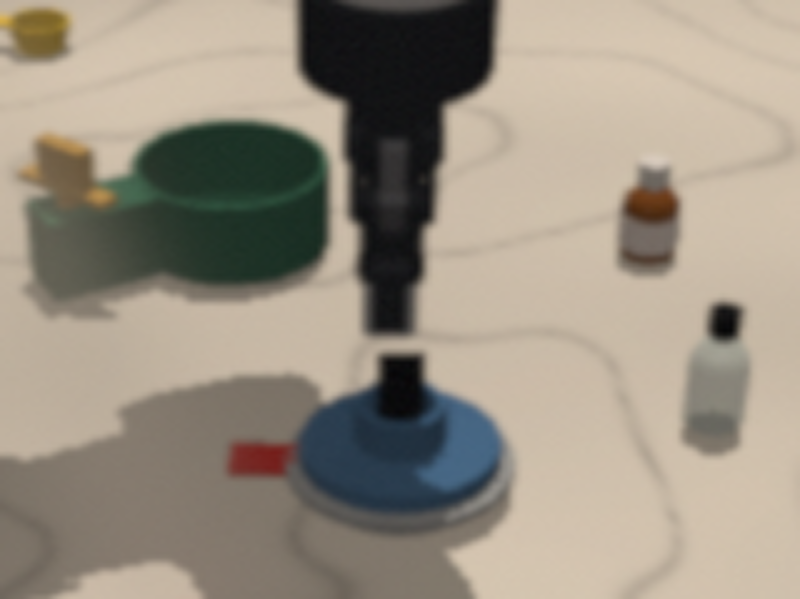

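The side crop shows the fingers directly above the black stem at crop (400,385), with a small x offset that is still settling. Next I descend and grip.

```bash
python3 -m pendant '{"dp":[[0,0,0.02],[0,0,0.042],[0,0,0.062],[0,0,0.062],[0,0,0.062]],"angular":[[0,0,0],[0,0,0],[0,0,0],[0,0,0],[0,0,0]],"gripper":[0.5,0.5,0.5,0.5,0.5]}'
python3 go.py .555 -.1025 .058 76.4
python3 -m pendant '{"dp":[[0,0,0],[0,0,0],[0,0,0],[0,0,0],[0,0,0]],"angular":[[0,0,0],[0,0,0],[0,0,0],[0,0,0],[0,0,0]],"gripper":[0,0,0,0,0]}'
python3 -m pendant '{"dp":[[0,0,0],[0,0,0],[0,0,0],[0,0,0],[0,0,0]],"angular":[[0,0,0],[0,0,0],[0,0,0],[0,0,0],[0,0,0]],"gripper":[0,0,0,0,0]}' >/dev/null
python3 go.py .555 -.1025 .058 76.4
```

```text
time: 2.15
ee_pos: [0.5548, -0.1048, 0.0594]
tool_rot: [0.0, 0.118, 0.993, -0.0]
wrist_force: [-0.5, -0.1, 1.6]
gripper_width: 0.0427
grasp_force: 0.0
t 2.15 p [ 0.5548 -0.1048  0.0594] dp [0.0004 0.0023 0.0014] ang [-0.0006  0.0005  0.0003] w 0.0427 F [-0.5 -0.1  1.6] j6 -1.9 g 0.0
time: 2.57
ee_pos: [0.5557, -0.1044, 0.0603]
tool_rot: [0.002, 0.118, 0.993, 0.0]
wrist_force: [-1.1, 2.1, 6.3]
gripper_width: 0.0107
grasp_force: 61.2
t 2.98 p [ 0.5556 -0.1044  0.0602] dp [0.0011 0.0017 0.0022] ang [0.0005 0.0034 0.0007] w 0.0107 F [-0.1 -0.3  5.8] j6 -1.9 g 61.24403357505798
```

```bash
python3 -m pendant '{"dp":[[0,0,-0.01],[0,0,-0.03],[0,0,-0.055],[0,0,-0.08],[0,0,-0.1]],"angular":[[0,0,0],[0,0,0],[0,0,0],[0,0,0],[0,0,0]],"gripper":[0,0,0,0,0]}'
python3 -m pendant '{"dp":[[0,0,-0.01],[0,0,-0.01],[0,0,-0.01],[0,0,-0.01]],"angular":[[0,0,0],[0,0,0],[0,0,0],[0,0,0]],"gripper":[0,0,0,0]}'
python3 go.py .522 .1323 .17 108.7
```

```text
time: 3.4
ee_pos: [0.5543, -0.1046, 0.1606]
tool_rot: [0.0, 0.118, 0.993, -0.0]
wrist_force: [0.5, -0.2, -2.7]
gripper_width: 0.0105
grasp_force: 60.1
time: 3.73
ee_pos: [0.5533, -0.1042, 0.1665]
tool_rot: [-0.002, 0.118, 0.993, 0.0]
wrist_force: [-0.8, 0.4, -2.8]
gripper_width: 0.0104
grasp_force: 60.1
t 3.73 p [ 0.5533 -0.1042  0.1665] dp [ 0.086   0.2225 -0.0033] ang [ 0.0008 -0.0033 -0.5638] w 0.0104 F [-0.8  0.4 -2.8] j6 -1.9 g 60.12460470199585
```

```bash
python3 -m pendant '{"dp":[[0.006,0.015,-0.001],[0.017,0.044,-0.003],[0.029,0.074,-0.004],[0.04,0.103,-0.004],[0.05,0.13,-0.004]],"angular":[[0,0,-0.1],[0,0,-0.2],[0,0,-0.3],[0,0,-0.4],[0,0,-0.5]],"gripper":[0,0,0,0,0]}'
python3 -m pendant '{"dp":[[0,0,0],[0,0,0]],"angular":[[0,0,0],[0,0,0]],"gripper":[0,0]}' >/dev/null
python3 go.py .522 .1323 .17 108.7
```

```text
time: 4.15
ee_pos: [0.5349, 0.035, 0.1705]
tool_rot: [-0.002, -0.133, 0.991, -0.0]
wrist_force: [1.1, 0.0, -1.4]
gripper_width: 0.0108
grasp_force: 60.1
t 4.32 p [0.5353 0.0348 0.1707] dp [-0.0127  0.0975  0.0006] ang [ 0.0002 -0.0032 -0.0613] w 0.0104 F [ 0.1 -0.4 -2.6] j6 -1.66 g 60.10561466217041
```

```bash
python3 -m pendant '{"dp":[[-0.002,0.02,0],[-0.005,0.042,0],[-0.009,0.066,0],[-0.011,0.085,0],[-0.013,0.0975,0]],"angular":[[0,0,-0.02],[0,0,-0.03],[0,0,-0.04],[0,0,-0.05],[0,0,-0.061]],"gripper":[0,0,0,0,0]}'
python3 -m pendant '{"dp":[[0,0,0],[0,0,0],[0,0,0],[0,0,0]],"angular":[[0,0,0],[0,0,0],[0,0,0],[0,0,0]],"gripper":[0,0,0,0]}' >/dev/null
python3 go.py .522 .1323 .17 108.7
python3 - <<'E'
from meas import *
for n in('top','side'):
    g=grab(n); save(g,n+'2.png'); np.savez(n+'2.npz',**g)
    H=hsv(g); h,s,v=H[...,0],H[...,1],H[...,2]
    k,c,a=ctr(((h<8)|(h>172))&(s>110)&(np.arange(560)[None,:]<300),(170,130,300,300)); ys,xs=np.nonzero(k); P=depthpts(g,np.c_[xs,ys]); print(n,'red',a,c,P.mean(0),P.std(0))
    k,c,a=ctr((h>95)&(h<125)&(s>60),(190,130,290,260)); P=depthpts(g,np.argwhere(k)[:,::-1]); print('blue',a,c,np.median(P,0))
g=dict(np.load('side2.npz')); g['frame']=cv2.resize(g['frame'][90:240,150:310],None,fx=5,fy=4,interpolation=cv2.INTER_CUBIC); save(g,'c2.png')
E
```

```text
time: 4.73
ee_pos: [0.5229, 0.1316, 0.1711]
tool_rot: [-0.001, -0.161, 0.987, -0.0]
wrist_force: [-1.1, -0.9, -2.0]
gripper_width: 0.0106
grasp_force: 60.1
t 5.07 p [0.5236 0.1301 0.1721] dp [0.0008 0.0026 0.0021] ang [-0.0003 -0.0005 -0.0039] w 0.0105 F [ 0.8 -0.6 -2.9] j6 -1.78 g 60.11571764945984
top red 67 [238.55223881 240.23880597] [0.46305158 0.10830935 0.12905105] [0.00613498 0.00576799 0.00196907]
blue 99 [239.87878788 224.39393939] [0.50405893 0.1014711  0.14201506]
side red 50 [212.4  168.78] [0.46623415 0.10945898 0.1277782 ] [0.00739088 0.00677548 0.00108338]
blue 586 [235.1996587  159.32764505] [0.52105778 0.11301232 0.14090293]
```

View pics/c2.png

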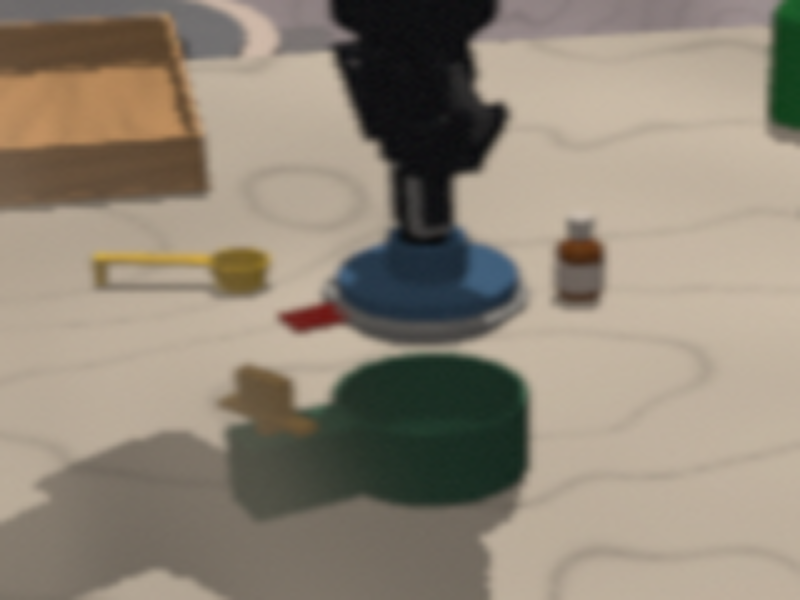

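The side crop shows both lids level in the gripper above the pot, with the red tab at (310,317) pointing over the block. I'll apply the small xy correction and lower slowly.

```bash
python3 -m pendant '{"dp":[[0.0008,0.0026,0],[0.0008,0.0026,0.01],[0.0008,0.0026,0.024],[0.0008,0.0026,0.038],[0.0008,0.0026,0.05]],"angular":[[0,0,0],[0,0,0],[0,0,0],[0,0,0],[0,0,0]],"gripper":[0,0,0,0,0]}' >/dev/null
python3 -m pendant '{"dp":[[0,0,0],[0,0,0],[0,0,0],[0,0,0],[0,0,0]],"angular":[[0,0,0],[0,0,0],[0,0,0],[0,0,0],[0,0,0]],"gripper":[0,0,0,0,0]}' >/dev/null
python3 go.py .522 .1323 .1032 108.7
python3 - <<'E'
from meas import *
for n,(x0,y0,x1,y1) in (('top',(195,180,275,265)),('side',(185,160,270,225))):
    g=grab(n); np.savez(n+'3.npz',**g)
    yy,xx=np.mgrid[y0:y1,x0:x1]; px=np.c_[xx.ravel(),yy.ravel()]; P=depthpts(g,px); H=hsv(g)[y0:y1,x0:x1].reshape(-1,3)
    red=((H[:,0]<8)|(H[:,0]>172))&(H[:,1]>110); Q=P[red&(abs(P[:,2]-.075)<.01)]; print(n,'tab',len(Q),Q.mean(0).round(4),(Q.mean(0)[:2]-[.522,.1323]))
    b=P[(H[:,0]>95)&(H[:,0]<125)&(H[:,1]>60)]; t=np.median(b[:,2]); b=b[abs(b[:,2]-t)<.006]; print('blue',len(b),b.min(0),b.max(0))
    # outer edge points of blue disc: per-angle max radius
    c=np.array([.522,.131])
    for i in range(6):
        d=b[:,:2]-c; r=np.hypot(*d.T); A=np.degrees(np.arctan2(d[:,1],d[:,0]))//12
        e=np.array([b[A==a][np.argmax(r[A==a])] for a in np.unique(A) if r[A==a].max()>.036]); q,er=circ(e,.043); c=q[:2]
    print('centre',c.round(4),len(e),er)
E
```

```text
t 6.0 p [0.5223 0.1336 0.123 ] dp [ 0.0007 -0.0011  0.0198] ang [ 0.0001  0.0013 -0.0025] w 0.0101 F [-0.2 -1.1 -2. ] j6 -1.79 g 60.161393880844116
top tab 63 [0.4625 0.112  0.0799] [-0.05945848 -0.02032351]
blue 72 [0.48398819 0.09215788 0.08962785] [0.52373386 0.12626914 0.09683059]
centre [0.5249 0.1346] 8 0.000687917519975355
side tab 53 [0.4668 0.1126 0.0782] [-0.05523698 -0.01966742]
blue 377 [0.47987823 0.08761356 0.08569896] [0.56267874 0.17180521 0.09714259]
centre [0.5216 0.1308] 26 0.001462690119081404
```

```bash
python3 -m pendant '{"dp":[[0.0003,-0.0005,0.004],[0.0005,-0.001,0.008],[0.0005,-0.001,0.012],[0.0005,-0.001,0.015],[0.0005,-0.001,0.017]],"angular":[[0,0,0],[0,0,0],[0,0,0],[0,0,0],[0,0,0]],"gripper":[0,0,0,0,0]}'
python3 -m pendant '{"dp":[[0,0,0.001],[0,0,0.002],[0,0,0.003],[0,0,0.003],[0,0,0.003]],"angular":[[0,0,0],[0,0,0],[0,0,0],[0,0,0],[0,0,0]],"gripper":[0,0,0,0,0]}'
python3 go.py .522 .1323 .1032 108.7
```

```text
time: 6.52
ee_pos: [0.5219, 0.1323, 0.1048]
tool_rot: [-0.0, -0.161, 0.987, -0.0]
wrist_force: [1.2, 0.3, -1.4]
gripper_width: 0.0104
grasp_force: 60.2
time: 6.93
ee_pos: [0.5218, 0.1323, 0.1033]
tool_rot: [0.0, -0.161, 0.987, -0.0]
wrist_force: [-3.3, 0.6, 5.4]
gripper_width: 0.0107
grasp_force: 61.1
t 6.93 p [0.5218 0.1323 0.1033] dp [-0.0002 -0.0001  0.0001] ang [-0.0001  0.0007 -0.0023] w 0.0107 F [-3.3  0.6  5.4] j6 -1.79 g 61.05591058731079
```

Contact came at exactly the predicted height, so the lids are seated. I release, rise and check.

```bash
python3 -m pendant '{"dp":[[0,0,0],[0,0,0],[0,0,0],[0,0,0],[0,0,0]],"angular":[[0,0,0],[0,0,0],[0,0,0],[0,0,0],[0,0,0]],"gripper":[0.45,0.45,0.45,0.45,0.45]}'
python3 -m pendant '{"dp":[[0,0,-0.01],[0,0,-0.03],[0,0,-0.055],[0,0,-0.075],[0,0,-0.09]],"angular":[[0,0,0],[0,0,0],[0,0,0],[0,0,0],[0,0,0]],"gripper":[0.45,0.45,0.45,0.45,0.45]}' >/dev/null
python3 -m pendant '{"dp":[[-0.03,0,0],[-0.06,0,0],[-0.09,0,0],[-0.12,0,0],[-0.12,0,0]],"angular":[[0,0,-0.1],[0,0,-0.22],[0,0,-0.34],[0,0,-0.46],[0,0,-0.58]],"gripper":[0.35,0.35,0.35,0.35,0.35]}'
cat > chk.py <<'E'
from meas import *
for n,(x0,y0,x1,y1) in (('top',(195,180,275,270)),('side',(175,150,280,225))):
    g=grab(n); np.savez(n+'4.npz',**g)
    yy,xx=np.mgrid[y0:y1,x0:x1]; px=np.c_[xx.ravel(),yy.ravel()]; P=depthpts(g,px); H=hsv(g)[y0:y1,x0:x1].reshape(-1,3)
    red=((H[:,0]<8)|(H[:,0]>172))&(H[:,1]>110); Q=P[red&(P[:,2]<.12)]; Q=Q[abs(Q[:,2]-.06)<.012]; print(n,'tab',len(Q),Q.mean(0).round(4))
    b=P[(H[:,0]>95)&(H[:,0]<125)&(H[:,1]>60)]; b=b[abs(b[:,2]-.073)<.006]; print('blue',len(b),np.median(b[:,2]))
    c=np.array([.522,.131])
    for i in range(6):
        d=b[:,:2]-c; r=np.hypot(*d.T); A=np.degrees(np.arctan2(d[:,1],d[:,0]))//12
        e=np.array([b[A==a][np.argmax(r[A==a])] for a in np.unique(A) if r[A==a].max()>.036]); q,er=circ(e,.043); c=q[:2]
    print('centre',c.round(4),len(e),er)
    S=P[(H[:,2]<70)&(abs(P[:,2]-.123)<.004)&(np.hypot(P[:,0]-.522,P[:,1]-.132)<.025)]; print('stem',len(S),S.mean(0).round(4) if len(S) else '')
    br=(H[:,0]>12)&(H[:,0]<30)&(H[:,1]>80)&(np.hypot(P[:,0]-.4386,P[:,1]-.104)<.035)
    for lo,hi in((.062,.073),(.09,.099)):
        F=P[br&(P[:,2]>lo)&(P[:,2]<hi)]
        if len(F)>5:
            vx=np.linalg.svd(F[:,:2]-F[:,:2].mean(0))[2][0]; print(' brass',lo,len(F),F.mean(0).round(4),(np.degrees(np.arctan2(vx[1],vx[0]))%180).round(1))
E
python3 chk.py; python3 go.py .4386 .1041 .15 218.7
python3 - <<'E'
from h import *
g=dict(np.load('side4.npz')); g['frame']=cv2.resize(g['frame'][90:240,150:310],None,fx=5,fy=4,interpolation=cv2.INTER_CUBIC); save(g,'c4.png')
E
```

```text
time: 7.35
ee_pos: [0.5218, 0.1322, 0.1021]
tool_rot: [-0.0, -0.161, 0.987, -0.0]
wrist_force: [0.2, -0.9, -0.0]
gripper_width: 0.0385
grasp_force: 0.0
time: 8.18
ee_pos: [0.6386, 0.1714, 0.1899]
tool_rot: [-0.001, -0.439, 0.898, -0.0]
wrist_force: [-1.6, 0.1, -1.3]
gripper_width: 0.0299
grasp_force: 0.0
top tab 67 [0.4625 0.1116 0.0601]
blue 495 0.07304156622298387
centre [0.5218 0.1304] 30 0.0032891135998370886
stem 34 [0.52   0.1307 0.123 ]
 brass 0.062 34 [0.4418 0.1019 0.069 ] 129.7
 brass 0.09 43 [0.4389 0.1056 0.0944] 129.5
side tab 38 [0.4691 0.1129 0.058 ]
blue 368 0.0713334611351168
centre [0.5218 0.1288] 25 0.0015871948390091726
stem 17 [0.5204 0.1281 0.1212]
 brass 0.062 61 [0.4421 0.0977 0.0676] 133.6
 brass 0.09 32 [0.4398 0.1037 0.0925] 130.7
t 8.28 p [0.6361 0.1706 0.1914] dp [0.1743 0.1142 0.0418] ang [ 1.5000e-03 -9.0000e-04 -1.3415e+00] w 0.0301 F [-0.4 -0.5  0.6] j6 -1.16 g 0.0
```

View pics/c4.png

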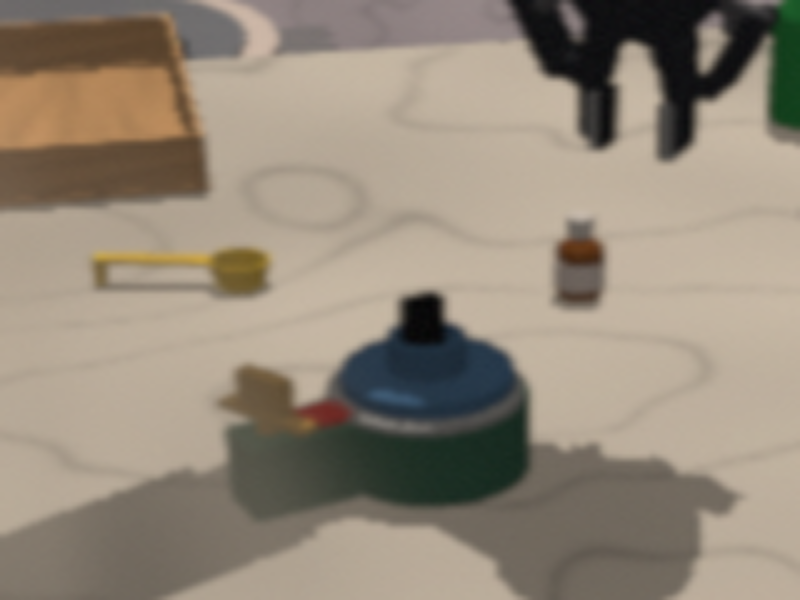

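The crop shows the lids seated on the pot, with the tab at (325,412) on the block, the turnbutton still open and the gripper clear. Next is the fin.

```bash
python3 -m pendant '{"dp":[[0.03,0.02,0.003],[0.06,0.04,0.006],[0.09,0.06,0.009],[0.12,0.08,0.012],[0.15,0.1,0.015]],"angular":[[0,0,-0.12],[0,0,-0.24],[0,0,-0.36],[0,0,-0.48],[0,0,-0.6]],"gripper":[0.35,0.35,0.35,0.35,0.35]}' >/dev/null
python3 -m pendant '{"dp":[[0,0,0],[0,0,0],[0,0,0],[0,0,0],[0,0,0]],"angular":[[0,0,-0.12],[0,0,-0.24],[0,0,-0.36],[0,0,-0.48],[0,0,-0.6]],"gripper":[0.35,0.35,0.35,0.35,0.35]}'
python3 -m pendant '{"dp":[[0,0,0],[0,0,0]],"angular":[[0,0,0],[0,0,0]],"gripper":[0.35,0.35]}' >/dev/null
python3 go.py .4393 .1045 .12 219.5
```

```text
time: 9.12
ee_pos: [0.4635, 0.1141, 0.1786]
tool_rot: [-0.001, 0.869, -0.495, 0.001]
wrist_force: [0.6, -0.2, 0.4]
gripper_width: 0.03
grasp_force: 0.0
t 9.28 p [0.4638 0.1143 0.1781] dp [-0.0039  0.0262  0.0581] ang [-0.0014 -0.0002 -0.1625] w 0.0298 F [0.8 0.4 0.2] j6 -0.04 g 0.0
```

```bash
python3 -m pendant '{"dp":[[-0.002,0.013,0.01],[-0.004,0.026,0.025],[-0.004,0.026,0.045],[-0.004,0.026,0.058],[-0.004,0.026,0.058]],"angular":[[0,0,-0.08],[0,0,-0.162],[0,0,-0.162],[0,0,-0.162],[0,0,-0.162]],"gripper":[0.35,0.35,0.35,0.35,0.35]}' >/dev/null
python3 -m pendant '{"dp":[[0,0,0],[0,0,0],[0,0,0]],"angular":[[0,0,0],[0,0,0],[0,0,0]],"gripper":[0.35,0.35,0.35]}' >/dev/null
python3 go.py .4393 .1045 .074 219.5
python3 - <<'E'
from h import *
g=grab('side'); g['frame']=cv2.resize(g['frame'][120:220,160:293],None,fx=6,fy=6,interpolation=cv2.INTER_CUBIC); save(g,'c5.png')
E
```

```text
t 9.95 p [0.4406 0.1051 0.1205] dp [-0.0004  0.0015  0.0465] ang [-0.0022 -0.0006  0.0043] w 0.0301 F [0.3 0.1 0.8] j6 0.11 g 0.0
```

View pics/c5.png

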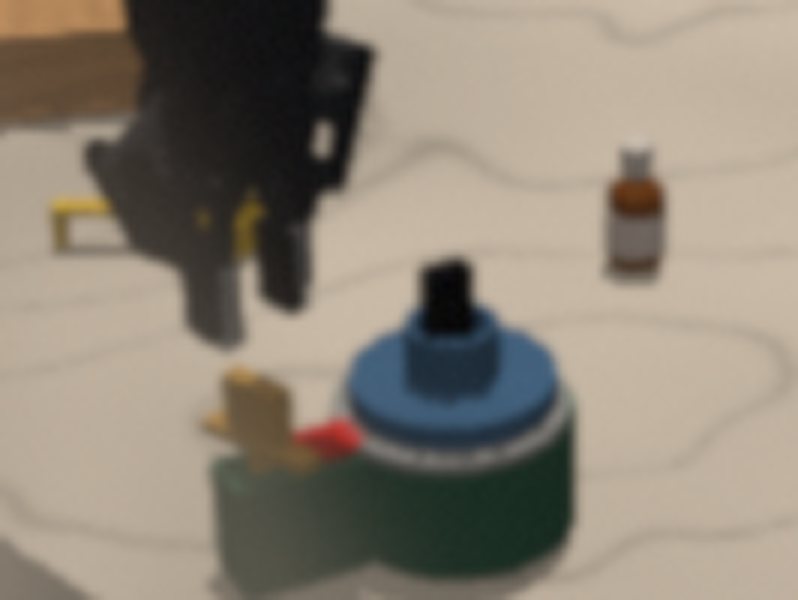

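The crop shows the two fingertips at (213,340) and (285,305), straddling the fin below at (258,390). I descend and pinch.

```bash
python3 -m pendant '{"dp":[[0,0.001,0.012],[0,0.001,0.026],[0,0.001,0.038],[0,0.001,0.045],[0,0.001,0.045]],"angular":[[0,0,0],[0,0,0],[0,0,0],[0,0,0],[0,0,0]],"gripper":[0.35,0.35,0.35,0.35,0.35]}'
python3 -m pendant '{"dp":[[0,0,0],[0,0,0],[0,0,0],[0,0,0],[0,0,0]],"angular":[[0,0,0],[0,0,0],[0,0,0],[0,0,0],[0,0,0]],"gripper":[0,0,0,0,0]}'
python3 -m pendant '{"dp":[[0,0,0],[0,0,0]],"angular":[[0,0,0],[0,0,0]],"gripper":[0,0]}' >/dev/null
python3 go.py .4393 .1045 .074 288.7;
```

```text
time: 10.42
ee_pos: [0.4384, 0.1038, 0.0734]
tool_rot: [0.001, 0.906, -0.424, -0.001]
wrist_force: [-0.1, 0.1, 0.3]
gripper_width: 0.0302
grasp_force: 0.0
time: 10.83
ee_pos: [0.4415, 0.1059, 0.0756]
tool_rot: [-0.003, 0.906, -0.424, 0.002]
wrist_force: [6.2, 4.0, -4.7]
gripper_width: 0.0084
grasp_force: 61.0
t 11.0 p [0.4415 0.1059 0.0756] dp [-0.0003  0.0026  0.0016] ang [-0.0051 -0.0046 -1.202 ] w 0.0088 F [ 5.9  4.4 -5.5] j6 0.11 g 60.9708434343338
```

The fin is pinched. A side force shows its axis lies about 3.5 mm along the tool's -y, so I centre on it while turning.

```bash
python3 -m pendant '{"dp":[[0,-0.0035,0],[0,-0.0035,0],[0,-0.0035,0],[0,-0.0035,0],[0,-0.0035,0]],"angular":[[0,0,0],[0,0,-0.1],[0,0,-0.2],[0,0,-0.3],[0,0,-0.4]],"gripper":[0,0,0,0,0]}'
python3 -m pendant '{"dp":[[0,0,0],[0,0,0],[0,0,0],[0,0,0],[0,0,0]],"angular":[[0,0,-0.1],[0,0,-0.2],[0,0,-0.3],[0,0,-0.4],[0,0,-0.4]],"gripper":[0,0,0,0,0]}'
python3 go.py .4415 .1059 .074 288.7
```

```text
time: 11.42
ee_pos: [0.4421, 0.1066, 0.0755]
tool_rot: [-0.0, 0.972, -0.233, 0.001]
wrist_force: [-2.5, 1.0, 4.3]
gripper_width: 0.0091
grasp_force: 62.3
time: 11.83
ee_pos: [0.4424, 0.1072, 0.0755]
tool_rot: [-0.001, 0.999, -0.036, 0.001]
wrist_force: [-2.9, 3.8, 5.8]
gripper_width: 0.0088
grasp_force: 62.5
t 11.83 p [0.4424 0.1072 0.0755] dp [-0.0008  0.0014  0.0015] ang [-0.0015 -0.0021 -0.3986] w 0.0088 F [-2.9  3.8  5.8] j6 0.92 g 62.47912287712097
```

```bash
python3 -m pendant '{"dp":[[0,0,0],[0,0,0],[0,0,0],[0,0,0],[0,0,0]],"angular":[[0,0,-0.1],[0,0,-0.2],[0,0,-0.3],[0,0,-0.4],[0,0,-0.41]],"gripper":[0,0,0,0,0]}' >/dev/null
python3 -m pendant '{"dp":[[0,0,0],[0,0,0]],"angular":[[0,0,-0.01],[0,0,-0.01]],"gripper":[0,0]}'
python3 go.py .4415 .1059 .074 288.7;python3 -c "
from h import *;print(state()['torque'])"
```

```text
time: 12.42
ee_pos: [0.4424, 0.108, 0.0755]
tool_rot: [-0.002, 0.986, 0.169, 0.001]
wrist_force: [-3.7, 5.9, 4.8]
gripper_width: 0.0083
grasp_force: 63.3
t 12.42 p [0.4424 0.108  0.0755] dp [-0.0015  0.0016  0.0015] ang [-0.0026 -0.0031  0.0133] w 0.0083 F [-3.7  5.9  4.8] j6 1.33 g 63.311585783958435
[ 2.0902556   1.3289571  -0.64235029]
```

The moment about z shows it has hit the stop. I open, rise and check.

```bash
python3 -m pendant '{"dp":[[0,0,0],[0,0,0],[0,0,0],[0,0,0]],"angular":[[0,0,0],[0,0,0],[0,0,0],[0,0,0]],"gripper":[0.35,0.35,0.35,0.35]}'
python3 -m pendant '{"dp":[[0,0,-0.01],[0,0,-0.03],[0,0,-0.06],[0,0,-0.09],[0,0,-0.1]],"angular":[[0,0,0],[0,0,0],[0,0,0],[0,0,0],[0,0,0]],"gripper":[0.35,0.35,0.35,0.35,0.35]}' >/dev/null
python3 -m pendant '{"dp":[[0.03,0,-0.01],[0.06,0,-0.02],[0.09,0,-0.02],[0.11,0,-0.02],[0.11,0,-0.02]],"angular":[[0,0,0],[0,0,0],[0,0,0],[0,0,0],[0,0,0]],"gripper":[0.8,0.8,0.8,0.8,0.8]}'
python3 go.py .522 .132 .16 288.7; sed -i 's/npz.,\*\*g)/npz",**g)/;s/n+.4\.npz"/n+"6.npz"/' chk.py; python3 chk.py
```

```text
time: 12.75
ee_pos: [0.4416, 0.106, 0.0742]
tool_rot: [0.0, 0.985, 0.171, -0.0]
wrist_force: [-0.5, 0.3, 1.3]
gripper_width: 0.03
grasp_force: 0.0
time: 13.58
ee_pos: [0.5477, 0.1441, 0.1928]
tool_rot: [0.001, 0.985, 0.171, -0.001]
wrist_force: [-0.7, -0.2, -0.6]
gripper_width: 0.0682
grasp_force: 0.0
t 13.58 p [0.5477 0.1441 0.1928] dp [-0.0282  0.0027  0.0328] ang [0.0008 0.0014 0.0167] w 0.0682 F [-0.7 -0.2 -0.6] j6 1.38 g 0.0
top tab 36 [0.4679 0.1098 0.0596]
blue 385 0.07266845343556289
centre [0.5244 0.1338] 19 0.0013796500769376607
stem 34 [0.5196 0.1305 0.1233]
 brass 0.062 44 [0.4409 0.1056 0.0679] 18.7
 brass 0.09 42 [0.4384 0.1056 0.0944] 19.2
side tab 45 [0.4661 0.1084 0.0581]
blue 379 0.07137662816794192
centre [0.5217 0.1296] 26 0.0012153933668344456
stem 17 [0.5206 0.1284 0.1212]
 brass 0.062 78 [0.4399 0.1033 0.0674] 19.7
 brass 0.09 31 [0.4393 0.1049 0.0926] 24.4
```

```bash
python3 - <<'E'
from meas import *
for n,(x0,y0,x1,y1) in (('top',(195,180,275,270)),('side',(175,150,280,225))):
    for f in ('4','6'):
        g=dict(np.load(n+f+'.npz')); yy,xx=np.mgrid[y0:y1,x0:x1]; P=depthpts(g,np.c_[xx.ravel(),yy.ravel()])
        T=P[(P[:,2]>.082)&(P[:,2]<.101)&(np.hypot(P[:,0]-.521,P[:,1]-.131)<.03)]
        q,e=circ(T,.018) if len(T)>6 else (0,0); print(n,f,len(T),T.mean(0).round(4),q,e)
E
```

```text
top 4 82 [0.521  0.1319 0.0951] [0.52124792 0.13144396 0.045     ] 0.0016274440321562978
top 6 66 [0.5177 0.1285 0.0959] [0.52141248 0.13161724 0.045     ] 0.0017509812326055058
side 4 149 [0.5204 0.123  0.0916] [0.52094435 0.13205524 0.045     ] 0.0034035255344097336
side 6 147 [0.5205 0.123  0.0916] [0.52117352 0.13196286 0.045     ] 0.0031770022502473844
```

```bash
python3 -m pendant '{"dp":[[-0.015,0.002,0],[-0.028,0.002,0.01],[-0.028,0.002,0.025],[-0.028,0.002,0.033],[-0.028,0.002,0.033]],"angular":[[0,0,0.017],[0,0,0.017],[0,0,0.017],[0,0,0.017],[0,0,0.017]],"gripper":[0.8,0.8,0.8,0.8,0.8]}' >/dev/null
python3 -m pendant '{"dp":[[0,0,0],[0,0,0],[0,0,0],[0,0,0]],"angular":[[0,0,0],[0,0,0],[0,0,0],[0,0,0]],"gripper":[0.8,0.8,0.8,0.8]}' >/dev/null
python3 go.py .5228 .1326 .075 288.7
```

```text
t 14.43 p [0.52   0.1323 0.1619] dp [0.0027 0.0006 0.0869] ang [-0.0001 -0.001   0.0008] w 0.0682 F [ 0.1  0.1 -0. ] j6 1.36 g 0.0
```

```bash
python3 -m pendant '{"dp":[[0.0025,0.0006,0.015],[0.0025,0.0006,0.035],[0.0025,0.0006,0.055],[0.0025,0.0006,0.072],[0.0025,0.0006,0.08]],"angular":[[0,0,0],[0,0,0],[0,0,0],[0,0,0],[0,0,0]],"gripper":[0.8,0.8,0.8,0.8,0.8]}' 
python3 -m pendant '{"dp":[[0,0,0.004],[0,0,0.006],[0,0,0.006],[0,0,0.006]],"angular":[[0,0,0],[0,0,0],[0,0,0],[0,0,0]],"gripper":[0.8,0.8,0.8,0.8]}' >/dev/null
python3 go.py .5228 .1326 .075 288.7
```

```text
time: 14.85
ee_pos: [0.5211, 0.132, 0.0792]
tool_rot: [0.0, 0.987, 0.163, -0.002]
wrist_force: [-0.3, 0.5, 0.0]
gripper_width: 0.0685
grasp_force: 0.0
t 15.18 p [0.5228 0.1326 0.0763] dp [-0.      0.      0.0013] ang [-0.0001 -0.0018  0.001 ] w 0.0685 F [ 0.1 -0.3 -0.4] j6 1.36 g 0.0
```

```bash
python3 -m pendant '{"dp":[[0,0,0],[0,0,0],[0,0,0],[0,0,0],[0,0,0]],"angular":[[0,0,0],[0,0,0],[0,0,0],[0,0,0],[0,0,0]],"gripper":[0,0,0,0,0]}' >/dev/null
python3 -m pendant '{"dp":[[0,0,0],[0,0,0],[0,0,0]],"angular":[[0,0,0],[0,0,0],[0,0,0]],"gripper":[0,0,0]}' >/dev/null
python3 go.py .5228 .1326 .075 288.7
```

```text
t 15.85 p [0.5227 0.1326 0.0762] dp [ 0.0001 -0.      0.0012] ang [ 0.     -0.0018  0.0011] w 0.0376 F [-0.3  0.2  5.9] j6 1.36 g 60.65353914164007
```

Collar is gripped with no side force. I lift slowly.

```bash
python3 -m pendant '{"dp":[[0,0,-0.003],[0,0,-0.007],[0,0,-0.012],[0,0,-0.018],[0,0,-0.025]],"angular":[[0,0,0],[0,0,0],[0,0,0],[0,0,0],[0,0,0]],"gripper":[0,0,0,0,0]}'
python3 -m pendant '{"dp":[[0,0,-0.01],[0,0,-0.022],[0,0,-0.036],[0,0,-0.05],[0,0,-0.062]],"angular":[[0,0,0],[0,0,0],[0,0,0],[0,0,0],[0,0,0]],"gripper":[0,0,0,0,0]}'
python3 -m pendant '{"dp":[[0,0,-0.007],[0,0,-0.012],[0,0,-0.015],[0,0,-0.015],[0,0,-0.015]],"angular":[[0,0,0],[0,0,0],[0,0,0],[0,0,0],[0,0,0]],"gripper":[0,0,0,0,0]}'
python3 -m pendant '{"dp":[[0,0,0],[0,0,0],[0,0,0],[0,0,0],[0,0,0]],"angular":[[0,0,0],[0,0,0],[0,0,0],[0,0,0],[0,0,0]],"gripper":[0,0,0,0,0]}' >/dev/null
python3 go.py .5228 .1326 .178 288.7
python3 - <<'E'
from meas import *
g=grab('side'); H=hsv(g); x0,y0,x1,y1=175,90,290,225
yy,xx=np.mgrid[y0:y1,x0:x1]; P=depthpts(g,np.c_[xx.ravel(),yy.ravel()]); h=H[y0:y1,x0:x1].reshape(-1,3)
b=P[(h[:,0]>95)&(h[:,0]<125)&(h[:,1]>60)]; print('blue z',np.percentile(b[:,2],[5,25,50,75,95]))
S=P[(h[:,2]<70)&(abs(P[:,2]-.123)<.004)]; print('stem',len(S),S.mean(0))
red=P[((h[:,0]<8)|(h[:,0]>172))&(h[:,1]>110)]; print('tab',red.mean(0))
g['frame']=cv2.resize(g['frame'][90:240,150:310],None,fx=5,fy=4,interpolation=cv2.INTER_CUBIC); save(g,'c7.png')
E
```

```text
time: 16.27
ee_pos: [0.5219, 0.1323, 0.1006]
tool_rot: [0.0, 0.987, 0.163, -0.0]
wrist_force: [0.3, -0.0, -1.1]
gripper_width: 0.0376
grasp_force: 60.1
time: 16.68
ee_pos: [0.5224, 0.1324, 0.1642]
tool_rot: [-0.0, 0.987, 0.163, 0.001]
wrist_force: [0.9, 0.2, -0.4]
gripper_width: 0.0375
grasp_force: 60.1
time: 17.1
ee_pos: [0.5218, 0.1323, 0.1768]
tool_rot: [0.0, 0.987, 0.163, -0.0]
wrist_force: [0.3, -0.4, -0.5]
gripper_width: 0.0376
grasp_force: 60.1
t 17.52 p [0.522  0.1323 0.1771] dp [ 0.0008 -0.     -0.0009] ang [0.0001 0.0003 0.0009] w 0.0375 F [ 0.3 -0.2 -0.4] j6 1.36 g 60.10283639654517
blue z [0.1672695  0.17162902 0.17274643 0.17671855 0.19591255]
stem 18 [0.52030862 0.12806266 0.12113766]
tab [0.46658534 0.10883102 0.05824682]
```

View pics/c7.png

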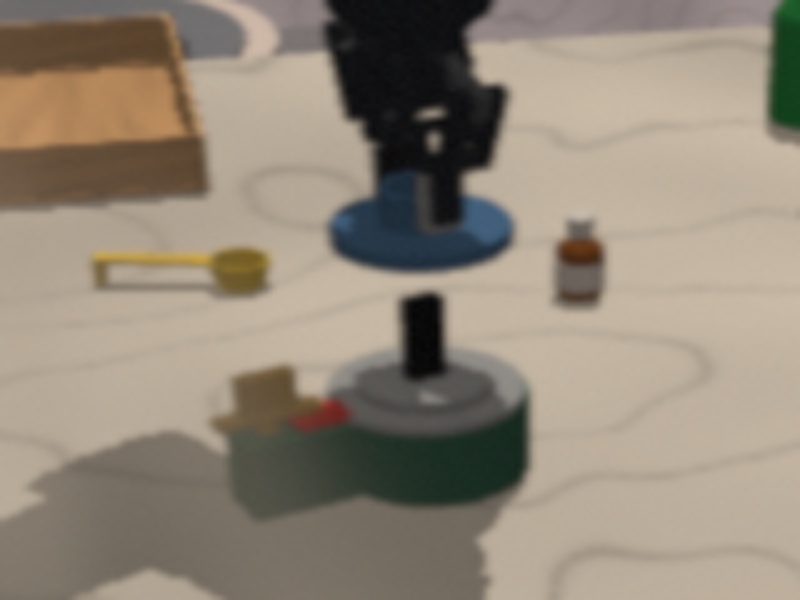

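The crop shows the blue lid held level at (420,232), 10 cm above its seat and clear of the stem at (422,300). The steel inner lid is seated, with the brass bar across the tab at (322,415).

```bash
python3 -c "
from station import order; print(order.sign_off())"
```

```text
the job is handed in; nothing more can be done
None
```

The job is handed in: the pot is closed with the turnbutton across the red tab, and the blue outer lid is held level about 10 cm above its seat, clear of the stem; the sign-off gave no verdict.

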